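# Refill a sprung carton lane in a dispensary

## Task

Refill the empty feed lane: pull its sprung pusher all the way back until it snaps over and stays there, and stand the mid-sized upright carton (the 90 mm tall one, taller than the small one and shorter than the tall one) on the lane's floor between the front stop and the pusher, lengthwise along the lane, and let go of it. Then nudge the pusher forward past its snap-over point so that it springs shut and holds the carton upright against the front stop.

Things in the scene. Friction and masses are not known exactly. Their poses are not given: they have to be found in the camera images.
- carton_center (a point): Centre (45 mm above the underside) of the carton to load: white board box with a blue band, standing upright, 60 mm long (its x), 40 mm wide (its y), 90 mm tall (z), about 100 g, alike after half a turn. Starts on the table to the right of the lane; near it stand two look-alikes, 150 mm and 58 mm tall.
- lane: Fixed aluminium feed lane, open above. Origin on the table under the front stop's inner face, mid-width; x = pull-back direction, y across, z up. In mm: floor top z 6; side rails' inner faces y +-30, outer +-36, tops z 22; front stop x -10 to 0, 72 wide, top z 60; grey end stop x 127 to 147, top z 30; low spring strut (top z 31) beside it, y -36 to -105. Loaded carton's centre: x 30, z 51.
- pusher (a joint): Pusher's travel (m) along lane +x. 0: shut, front face 15 mm from the stop. 0.095: fully back at its end stop, face 110 mm from it. An over-centre spring drives it to 0 from below 0.080 and to the end stop from above 0.080, so it stays back when let go there; pushed forward 20 mm it snaps shut. Moving it takes up to about 9 N slowly. On the carton it rests at 0.045.
- pusher_grip (a point): Grip point on the pusher's black upright handle, 80 mm above the table, 20 mm below the handle's top, mid-thickness; moves with the pusher. Handle 14 mm thick along the lane, 24 mm wide across it; its front face, 7 mm ahead of this point, is flush with the pusher's. Below 55 mm height the pusher is a plate 50 mm wide, 12 mm thick. Axes as the lane's.
Mind the look-alikes: they are no part of the job. Several things have the shape of the lane; the one meant has the colours described above.

How it is judged (in metres and radians):
On the way, in this order (a step that is already met when the one before it is completed fails the run):
1. the pusher is pulled back until it stays back (value of joint pusher above 0.084 m), for 0.2 s.
2. the mid-sized carton stands on the lane floor between front stop and pusher, with the pusher still back (value of joint pusher above 0.082 m and x of carton_center in the frame of lane between 0.025 and 0.09 m and y of carton_center in the frame of lane between -0.016 and 0.016 m and height (world z) of carton_center between 0.045 and 0.056 m and angle between carton_center's own z axis and vertical below 0.17 rad), for 0.2 s.
At the end, for the whole second after the job is handed in: The mid-sized carton stands upright (within 10 degrees) on the lane floor, between the rails, lengthwise along the lane (within 11 degrees), its centre within 10 mm of 30 mm behind the front stop's inner face, and the pusher has sprung shut on it (travel 37 to 56 mm) (value of joint pusher between 0.037 and 0.056 m and x of carton_center in the frame of lane between 0.02 and 0.04 m and y of carton_center in the frame of lane between -0.016 and 0.016 m and height (world z) of carton_center between 0.045 and 0.056 m and angle between carton_center's own z axis and vertical below 0.17 rad and angle between the x axis of carton_center and the x axis of lane, either way round below 0.2 rad); the robot touches nothing.
It also fails if it takes over 58 s, if anything falls off the work surface, if the arm or the gripper's body presses on something with over 40 N, if the wrist force passes 120 N, or if a joint passes its speed limit or range.

## Robot

A 6-joint arm with a two-finger parallel gripper is mounted at the origin on the work surface. World frame = base frame: x ahead of the robot, y to its left, z up, the work surface at z = 0. Lengths are in mm, angles in rad, forces in N, time in s.
With the tool pointing down it reaches from about 275 to 1000 mm from the base axis. Payload 8.4 kg.
Tool frame: the origin (TCP) lies at the very end of the fingers, on their centre line; the grasp point (between the pads) lies 19 mm behind it; y points along the fingers, x is the direction in which the jaws open and shut, and the axes are right-handed (so a half turn about y gives the same grasp; the last joint's range is limited). The gripper opens to 85 mm and grips with 20 to 120 N. Pads are 22 mm wide; open, the fingers measure 114 mm over their backs; the gripper's body (76 mm by 85 mm) begins 54 mm behind the grasp point. The pads swing forward as they close: fully open they stand 13 mm farther back than shut.
Start: joints at [-1.211, 0.353, 1.633, -0, 1.155, -0.002], TCP at [221.223, -584.541, 231.281] pointing down, gripper open.
Joint ranges: [-2.63, 2.63], [-0.92, 2.1], [0.06, 2.66], [-1.3, 4.44], [0, 2.69], [-3.02, 3.02]. Speed limits (rad/s): [2.22, 2.22, 2.79, 3.14, 3.14, 3.14].

## Interface

Orientations are given as [roll, pitch, yaw] about the fixed x, y, z axes, in that order (R = Rz(yaw) Ry(pitch) Rx(roll)).
In Python, from rig import r gives the robot as it stands.
- The arm moves only by the tool servo_tool, never from a script. Its argument "motion" is a list of rows, each a list of 7 numbers: the opening, from -1 (shut) to 1 (fully open), then the shift along the tool's x, y, z in m, then the turn, a rotation vector about the tool's x, y, z in units of 10 degrees (1.0 is 10 degrees). A call has 1 to 12 rows; each row is the pose to reach, as a shift and turn from the pose commanded when the call began, along the tool's axes at that moment; what a row does not reach only later rows make up. A row lasts 1/8 s, in which the tool goes at most 62.5 mm and 10.7 degrees, less where a joint would pass 70% of its speed; a pose out of reach is approached as far as the arm can. A call with a gripper value outside its range is refused whole. The fingers move at their own pace and stop on an object; "grip_force" is the grip in N (left out, the last holds). Time passes only in rows, so rows that repeat a pose let the fingers close. It gives the time, the measured TCP pose, the force and the opening at its end, in the units of the state.
- r.sense(): the state, without advancing time (a new reading comes with each control period).
- r.grab_frame(name): name is "scene" or "top" or "wrist"; returns the picture (384x512x3 uint8, red, green, blue); there is no depth.
- r.calibration(name): a dict with "fx", "fy", "cx", "cy" (pixels), "R" (3x3) and "t" (3): a world point X has camera coordinates R X + t; the wrist camera has in their place "mount" (4x4, takes a point from camera to tool coordinates, whose origin is the TCP and whose axes are the tool frame's). Camera axes: x right, y down, z forward; pixel columns grow to the right and rows downward; lengths in mm; the calibration is good to about 2 mm. A picture is of the moment at which its call begins: read the wrist's pose just before it. calibration takes no time and is no camera call.
- r.sign_off(): hands the job in, once; it reports no verdict.
The state is a dict: "clock": time; "qpos": joint angles; "qvel": joint speeds; "joint_efforts": joint torques, N m; "eef_pos": TCP position; "tcp_rot": TCP orientation; "contact_force": force on the tool from outside, world axes, zero at the start; "wrist_torque": the same for the moment, N m; "opening": opening from 0.0 (shut) to 1.0 (fully open).
Only numpy, scipy, OpenCV 4.12 (cv2) and the standard library are available. Lean on these libraries where they do the work, as an engineer would, in place of code of your own. Each camera call takes 0.05 s, during which the arm holds its last target. There are 200 camera calls.

## Working session

There is one attempt and no reset: what is moved stays moved. The work goes in short steps, Python scripts to look and compute and a tool call to move; the robot and the scene stay as the last step left them, time stands still between calls to the robot, and variables do not carry over. Pictures are saved under pics/ and viewed, on a budget of 10 in all, crops included, one or two more only if the job needs it, and the job is handed in when it is done.

Besides the shell and the picture viewer there is one more tool, called after "Call:" in YAML: its name, and indented under it one key for each argument. servo_tool: Moves the arm, as the interface text tells. Its arguments: {"type":"object","properties":{"motion":{"type":"array","items":{"type":"array","items":{"type":"number"}}},"grip_force":{"type":"number"}},"required":["motion"]}

```bash
mkdir -p pics; ls; python3 - <<'E'
from rig import r
import cv2,numpy as np
s=r.sense();print({k:np.round(v,3).tolist() for k,v in s.items()})
for n in("scene","top"):
    im=r.grab_frame(n);cv2.imwrite(f"pics/{n}0.png",im[:,:,::-1])
for n in("scene","top","wrist"): print(n,r.calibration(n))
E
```

```text
pics
{'clock': 0.0, 'qpos': [-1.211, 0.354, 1.634, 0.0, 1.155, -0.002], 'qvel': [0.002, 0.001, -0.001, -0.001, -0.0, 0.001], 'joint_efforts': [-0.001, -60.525, -34.207, -0.0, 0.009, 0.0], 'eef_pos': [221.051, -584.06, 230.541], 'tcp_rot': [-1.571, 0.001, -1.209], 'contact_force': [-0.22, 0.145, -0.189], 'wrist_torque': [-0.01, -0.008, 0.035], 'opening': 0.999}
scene {'fx': 481.273835054448, 'fy': 481.273835054448, 'cx': 260.77750922079207, 'cy': 191.96773207797665, 'R': array([[-0.44142884,  0.89729017, -0.00330497],
       [ 0.5871116 ,  0.28604481, -0.75728352],
       [-0.67855769, -0.33622718, -0.6530779 ]]), 't': array([ 266.43930974, -156.10371299, 1339.04342867])}
top {'fx': 429.4328793375837, 'fy': 429.4328793375837, 'cx': 257.7419708477193, 'cy': 188.6062748541255, 'R': array([[ 0.00155426, -0.99999685, -0.00197234],
       [-0.98891044, -0.00124412, -0.14850788],
       [ 0.14850495,  0.00218129, -0.98890926]]), 't': array([-107.10173718,  432.29652962,  832.4395155 ])}
wrist {'fx': 275.18039825915525, 'fy': 275.18039825915525, 'cx': 255.09144677645995, 'cy': 191.7318675286537, 'mount': array([[ 9.99999750e-01, -5.09826478e-04,  4.89343146e-04,
        -1.16552961e+00],
       [-6.08215388e-04, -2.68373105e-01,  9.63314853e-01,
        -1.42886823e+02],
       [-3.59796879e-04, -9.63314910e-01, -2.68373349e-01,
         6.79216089e+01],
       [ 0.00000000e+00,  0.00000000e+00,  0.00000000e+00,
         1.00000000e+00]])}
```

View pics/top0.png

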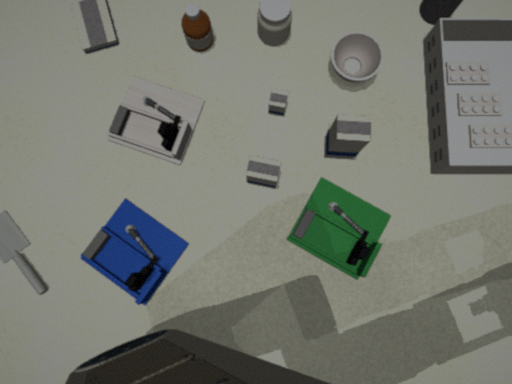

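View pics/scene0.png

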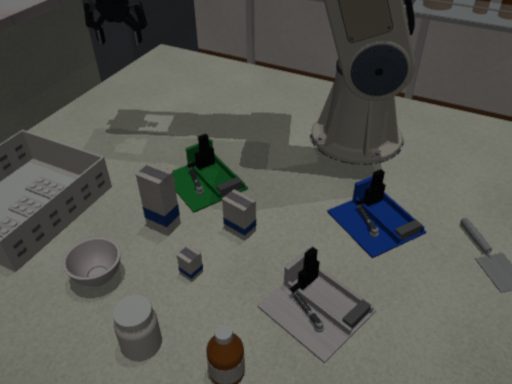

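The top view shows three lane-shaped things: grey-white at (155,120), blue at (135,250) and green at (340,228). The aluminium one fits the description. Of the cartons at (347,135) tall, (278,102) small and (263,170), the last is the mid-sized one. I'll confirm both in one enlarged crop.

```bash
python3 - <<'E'
import cv2,numpy as np
t=cv2.imread("pics/top0.png");s=cv2.imread("pics/scene0.png")
a=cv2.resize(t[70:170,100:210],None,fx=3.6,fy=3.6,interpolation=2)   #396x360
b=cv2.resize(t[85:195,240:380],(396,311),interpolation=2)
a=np.hstack([a,np.vstack([b,np.zeros((49,396,3),np.uint8)])])
c=cv2.resize(s[240:340,250:382],(316,240),interpolation=2);d=cv2.resize(s[160:290,130:265],(249,240),interpolation=2)
bt=np.hstack([c,d]);bt=np.hstack([bt,np.zeros((240,792-bt.shape[1],3),np.uint8)])
cv2.imwrite("pics/crop.png",cv2.convertScaleAbs(np.vstack([a,bt]),alpha=1.3))
E
```

```text
(no output)
```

View pics/crop.png

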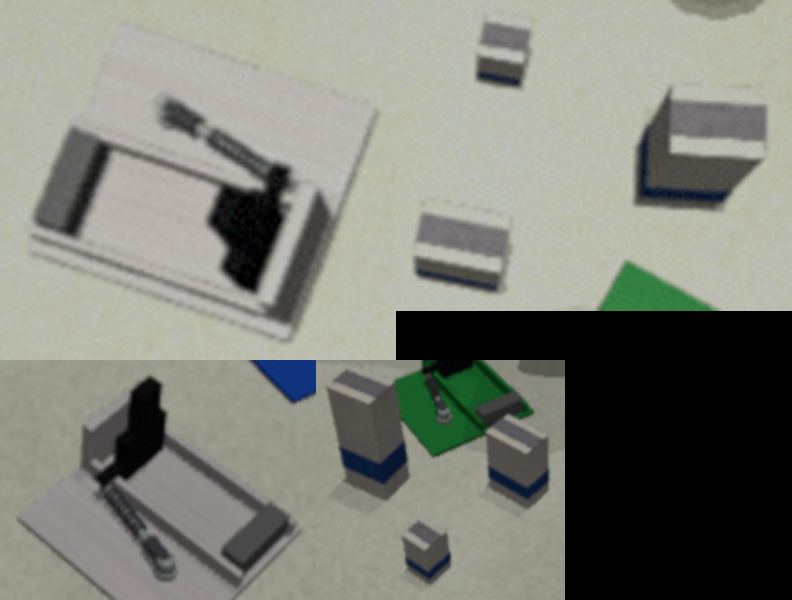

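Confirmed: the aluminium lane with the grey end stop at (118,122) and black pusher at (170,135), and the mid-sized carton at (263,170) in the top view. I'll work out rough poses from those corners.

```bash
cat > h.py <<'E'
import numpy as np,cv2
from rig import r
from scipy.spatial.transform import Rotation as Ro
def cam(n,s=None):
    c=r.calibration(n)
    if n=="wrist":
        T=np.eye(4);T[:3,:3]=Ro.from_euler('xyz',s['tcp_rot']).as_matrix();T[:3,3]=s['eef_pos']
        M=T@np.array(c['mount']);R=M[:3,:3];o=M[:3,3]
    else: R=np.array(c['R']).T;o=-R@np.array(c['t'])
    return c,R,o
def ray(n,px,z,s=None):
    c,R,o=cam(n,s);px=np.atleast_2d(px).astype(float)
    d=np.c_[(px[:,0]-c['cx'])/c['fx'],(px[:,1]-c['cy'])/c['fy'],np.ones(len(px))]@R.T
    return o+d*((z-o[2])/d[:,2])[:,None]
def proj(n,X,s=None):
    c,R,o=cam(n,s);p=(np.atleast_2d(X)-o)@R
    return np.c_[p[:,0]/p[:,2]*c['fx']+c['cx'],p[:,1]/p[:,2]*c['fy']+c['cy']]
def to_tool(s,v): # world vector mm -> tool m
    return Ro.from_euler('xyz',s['tcp_rot']).as_matrix().T@np.array(v)/1000
E
python3 - <<'E'
from h import *
A=lambda p:np.array(p)/3.6+[100,70]
B=lambda p:(np.array(p)-[396,0])/2.829+[240,85]
fs=ray("top",A([[303,180],[258,303]]),60);es=ray("top",A([[72,128],[35,218]]),30);ei=ray("top",A([[110,146],[75,234]]),30)
print(fs,es,ei)
m=[x.mean(0)[:2] for x in(fs,ei,es)];print(m,np.linalg.norm(m[1]-m[0]),np.degrees(np.arctan2(*(m[2]-m[0])[::-1])))
for q in(fs,es,ei):
    e=q[0]-q[1];print(np.degrees(np.arctan2(e[0],-e[1]))+0, np.linalg.norm(e))
c=ray("top",B([[423,201],[511,212],[508,262],[415,250]]),90);print(c,c.mean(0))
print(Ro.from_euler('xyz',r.sense()['tcp_rot']).as_matrix().round(3))
E
```

```text
[[566.58669504  40.54890371  60.        ]
 [496.74452714  63.32686465  60.        ]] [[607.11536109 180.32019843  30.        ]
 [553.41819599 198.88240757  30.        ]] [[596.32216971 157.85598879  30.        ]
 [543.99842067 175.49690401  30.        ]]
[array([531.66561109,  51.93788418]), array([570.16029519, 166.6764464 ]), array([580.26677854, 189.601303  ])] 121.02387518345391 70.55475491024058
71.93705072584196 73.46267026180631
70.93059092138726 56.81497292566756
71.36850219339156 55.217538902856305
[[ 486.2578459   -90.95663405   90.        ]
 [ 478.78215693 -149.97035232   90.        ]
 [ 444.76254693 -147.75581239   90.        ]
 [ 452.81457467  -85.7660043    90.        ]] [ 465.65428111 -118.61220077   90.        ]
[[ 0.354 -0.     0.935]
 [-0.935  0.001  0.354]
 [-0.001 -1.     0.   ]]
```

Call:
servo_tool:
  motion:
    - [1,-0.52,0.03,0.54,0,-5.06,0]
    - [1,-0.52,0.03,0.54,0,-5.06,0]
    - [1,-0.52,0.03,0.54,0,-5.06,0]
    - [1,-0.52,0.03,0.54,0,-5.06,0]
    - [1,-0.52,0.03,0.54,0,-5.06,0]
    - [1,-0.52,0.03,0.54,0,-5.06,0]
    - [1,-0.52,0.03,0.54,0,-5.06,0]
    - [1,-0.52,0.03,0.54,0,-5.06,0]
    - [1,-0.52,0.03,0.54,0,-5.06,0]
    - [1,-0.52,0.03,0.54,0,-5.06,0]
    - [1,-0.52,0.03,0.54,0,-5.06,0]
    - [1,-0.52,0.03,0.54,0,-5.06,0]

```text
clock: 1.6
eef_pos: [542.5, 94.8, 201.1]
tcp_rot: [-1.571, 0.0, -0.326]
contact_force: [0.4, -1.3, 0.3]
opening: 1.002
```

```bash
python3 - <<'E'
from h import *
import json
s=r.sense();im=r.grab_frame("wrist")
json.dump({k:np.array(s[k]).tolist() for k in('eef_pos','tcp_rot')},open("s1.json","w"))
im=cv2.cvtColor(im,cv2.COLOR_RGB2BGR);cv2.imwrite("pics/w1raw.png",im)
cv2.imwrite("pics/w1.png",cv2.resize(im,(784,588),interpolation=2))
print(s['eef_pos'],s['tcp_rot'],s['qpos'])
E
```

```text
[542.53596407  94.77272079 201.06960607] [-1.57098124e+00  3.10713552e-05 -3.25564951e-01] [ 1.70308149e-01  2.70582573e-01  1.82343094e+00 -1.70685697e-04
  1.04769446e+00  4.95958375e-01]
```

View pics/w1.png

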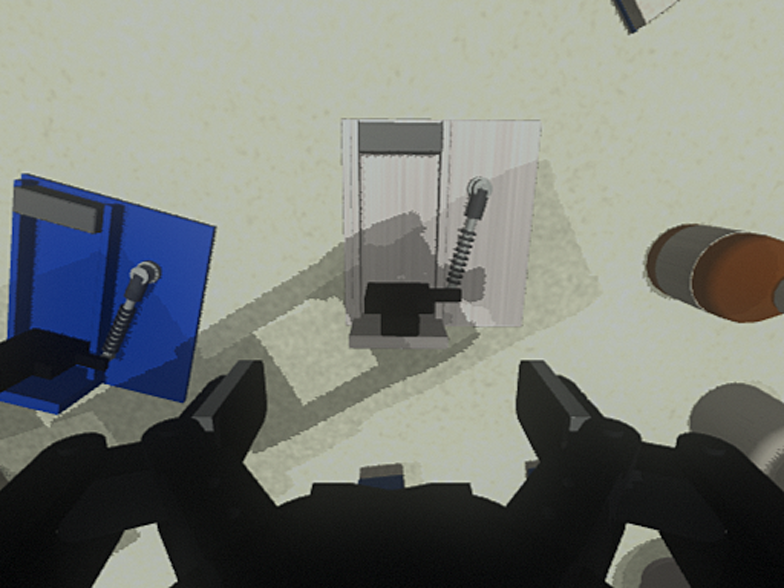

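```bash
python3 - <<'E'
from h import *
import json
s=json.load(open("s1.json"))
W=lambda p,z:ray("wrist",np.array(p)/1.53125,z,s)[:,:2]
eo=W([[358,123],[443,123]],30);ei=W([[359,152],[442,152]],30);h=W([[401,323]],100);ho=W([[382,335],[420,335]],100);fs=W([[349,347],[448,347]],60);fi=W([[350,320],[448,320]],60)
for n,q in zip("eo ei h ho fso fsi".split(),(eo,ei,h,ho,fs,fi)):print(n,q.round(1).tolist(),q.mean(0).round(1), np.linalg.norm(q[-1]-q[0]).round(1))
for e in(eo,ei,fs):
  d=e[1]-e[0];print(np.degrees(np.arctan2(d[1],d[0]))+90)
m=eo.mean(0)-fs.mean(0);print(np.linalg.norm(m),np.degrees(np.arctan2(m[1],m[0])))
im=cv2.imread("pics/w1raw.png").max(2)
m=(im<28).astype(np.uint8);sub=m[170:240,225:310]
print(m[180:226:3,235:305].sum(1),[ (np.where(x)[0].min()+235,np.where(x)[0].max()+235) if x.any() else 0 for x in m[180:226:3,235:305]])
E
```

```text
eo [[553.8, 201.0], [609.8, 182.1]] [581.8 191.5] 59.1
ei [[548.0, 182.8], [603.6, 164.0]] [575.8 173.4] 58.7
h [[542.1, 75.9]] [542.1  75.9] 0.0
ho [[528.6, 72.2], [550.8, 64.7]] [539.7  68.4] 23.5
fso [[497.1, 56.6], [565.1, 33.6]] [531.1  45.1] 71.8
fsi [[504.9, 75.8], [571.0, 53.5]] [538.   64.7] 69.8
71.3319261427304
71.32876709268966
71.30425213583844
154.94977475232125 70.89150024184642
[ 0  0 10  3  1  4  1  1  9  1  1  0  1  0  0  0] [0, 0, (np.int64(240), np.int64(278)), (np.int64(276), np.int64(281)), (np.int64(239), np.int64(239)), (np.int64(238), np.int64(260)), (np.int64(265), np.int64(265)), (np.int64(264), np.int64(264)), (np.int64(272), np.int64(281)), (np.int64(272), np.int64(272)), (np.int64(249), np.int64(249)), 0, (np.int64(249), np.int64(249)), 0, 0, 0]
```

Call:
servo_tool:
  motion:
    - [1,0.006,0.0,-0.015,0,0,0]
    - [1,0.006,0.05,-0.015,0,0,0]
    - [1,0.006,0.1,-0.015,0,0,0]
    - [1,0.006,0.125,-0.015,0,0,0]
    - [1,0.006,0.137,-0.015,0,0,0]
    - [-1,0.006,0.137,-0.015,0,0,0]
    - [-1,0.006,0.137,-0.015,0,0,0]
    - [-1,0.006,0.137,-0.015,0,0,0]
    - [-1,0.006,0.137,-0.015,0,0,0]
    - [-1,0.006,0.137,-0.015,0,0,0]
  grip_force: 50

```text
clock: 2.9
eef_pos: [542.4, 77.0, 65.5]
tcp_rot: [-1.57, 0.001, -0.326]
contact_force: [-6.6, 2.3, 11.6]
opening: 0.271
```

Call:
servo_tool:
  motion:
    - [-1,0,0,0.008,0,0,0]
    - [-1,0,0,0.016,0,0,0]
    - [-1,0,0,0.024,0,0,0]
    - [-1,0,0,0.032,0,0,0]
    - [-1,0,0,0.04,0,0,0]
    - [-1,0,0,0.048,0,0,0]
    - [-1,0,0,0.056,0,0,0]
    - [-1,0,0,0.064,0,0,0]
    - [-1,0,0,0.072,0,0,0]
    - [-1,0,0,0.08,0,0,0]
    - [-1,0,0,0.088,0,0,0]
    - [-1,0,0,0.093,0,0,0]

```text
clock: 4.4
eef_pos: [573.2, 166.0, 65.5]
tcp_rot: [-1.569, -0.001, -0.326]
contact_force: [-2.8, 6.1, 5.4]
opening: 0.271
```

Call:
servo_tool:
  motion:
    - [-1,0,0,0.002,0,0,0]
    - [-1,0,0,0.002,0,0,0]
    - [-1,0,0,0.002,0,0,0]

```text
clock: 4.78
eef_pos: [573.5, 166.9, 65.5]
tcp_rot: [-1.57, -0.001, -0.326]
contact_force: [-4.1, 0.4, 7.4]
opening: 0.275
```

Call:
servo_tool:
  motion:
    - [1,0,0,0,0,0,0]
    - [1,0,0,0,0,0,0]
    - [1,0,0,0,0,0,0]
    - [1,0,-0.05,0,0,0,0]
    - [1,0,-0.1,0,0,0,0]
    - [1,0,-0.14,-0.03,0,0,0]
    - [1,-0.01,-0.14,-0.305,0,-1.14,0]
    - [1,-0.01,-0.14,-0.305,0,-1.14,0]
    - [1,-0.01,-0.14,-0.305,0,-1.14,0]
    - [1,-0.01,-0.14,-0.305,0,-1.14,0]
    - [1,-0.01,-0.14,-0.305,0,-1.14,0]
    - [1,-0.01,-0.14,-0.305,0,-1.14,0]

```text
clock: 6.28
eef_pos: [465.6, -120.7, 204.4]
tcp_rot: [-1.571, -0.0, -0.13]
contact_force: [0.2, -0.3, -0.2]
opening: 1.006
```

```bash
python3 - <<'E'
from h import *
import json
s=r.sense();im=r.grab_frame("wrist")
json.dump({k:np.array(s[k]).tolist() for k in('eef_pos','tcp_rot')},open("s2.json","w"))
im=cv2.cvtColor(im,cv2.COLOR_RGB2BGR);cv2.imwrite("pics/w2raw.png",im)
t=cv2.cvtColor(r.grab_frame("top"),cv2.COLOR_RGB2BGR)
cv2.imwrite("pics/t2.png",t)
c=cv2.resize(im,(784,588),interpolation=2)
c[:216,:238]=cv2.resize(t[70:170,100:210],(238,216),interpolation=2)
cv2.imwrite("pics/w2.png",c)
print(s['eef_pos'],s['tcp_rot'],s['clock'])
E
```

```text
[ 465.61700943 -120.68227495  204.36686738] [-1.57096214e+00 -3.31260644e-05 -1.29956071e-01] 6.275
```

View pics/w2.png

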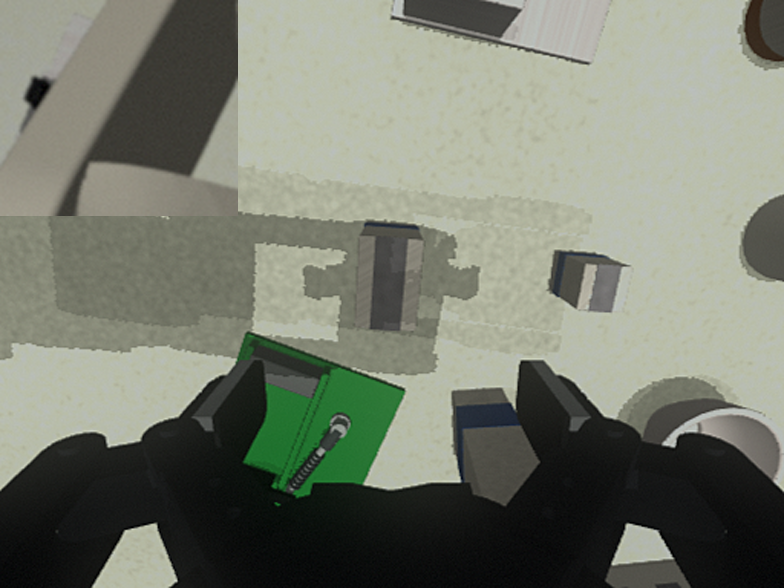

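```bash
python3 - <<'E'
from h import *
import json
s=json.load(open("s2.json"))
W=lambda p,z:ray("wrist",np.array(p)/1.53125,z,s)
c=W([[360,236],[422,236],[420,330],[354,330]],90);print(c.round(1).tolist(),c.mean(0))
print(np.linalg.norm(c[1]-c[0]),np.linalg.norm(c[2]-c[1]))
for a,b in((2,1),(3,0)): d=c[b]-c[a];print(np.degrees(np.arctan2(d[1],d[0])))
R=Ro.from_euler('xyz',s['tcp_rot']).as_matrix()
cc=np.r_[c.mean(0)[:2],0]
print("tool off",R.T@(np.r_[c.mean(0)[:2],71-0]-s['eef_pos']))
t=ray("top",(np.array([[672,88],[766,100],[764,158],[668,145]])-[396,0])/2.829+[240,85],150)
t[:,2]=0;print("tall rel tool",((t-cc)@R)[:,[0,2]].round(1))
g=W([[247,333],[404,390]],2);g[:,2]=0;print("green",((g-cc)@R)[:,[0,2]].round(1))
E
```

```text
[[450.9, -84.8, 90.0], [488.5, -89.8, 90.0], [480.5, -150.3, 90.0], [438.0, -144.7, 90.0]] [ 464.45855271 -117.40657553   90.        ]
37.85651853929445 61.07965645191286
82.46453484401205
77.7668307363246
tool off [ -1.57760586 133.36629967   3.12006662]
tall rel tool [[  97.3 -119.7]
 [  97.2 -179. ]
 [  59.7 -181.2]
 [  60.2 -121. ]]
green [[-124.3  -66.3]
 [  13.3 -121.6]]
```

Call:
servo_tool:
  motion:
    - [1,-0.001,0.0,0.003,0,0,0]
    - [1,-0.001,0.05,0.003,0,0,0]
    - [1,-0.001,0.1,0.003,0,0,0]
    - [1,-0.001,0.14,0.003,0,0,0]
    - [1,-0.001,0.161,0.003,0,0,0]
    - [1,-0.001,0.161,0.003,0,0,0]
    - [-1,-0.001,0.161,0.003,0,0,0]
    - [-1,-0.001,0.161,0.003,0,0,0]
    - [-1,-0.001,0.161,0.003,0,0,0]
    - [-1,-0.001,0.161,0.003,0,0,0]
    - [-1,-0.001,0.161,0.003,0,0,0]
  grip_force: 30

```text
clock: 7.75
eef_pos: [466.4, -116.2, 44.2]
tcp_rot: [-1.571, -0.002, -0.127]
contact_force: [-0.7, 0.8, 8.1]
opening: 0.476
```

Call:
servo_tool:
  motion:
    - [-1,0,-0.03,0,0,0,0]
    - [-1,0,-0.07,0,0,0,0]
    - [-1,0,-0.12,0,0,0,0]
    - [-1,0.013,-0.12,0.05,0,0.3,0]
    - [-1,0.026,-0.12,0.1,0,0.6,0]
    - [-1,0.039,-0.12,0.15,0,0.9,0]
    - [-1,0.05,-0.12,0.195,0,1.14,0]
    - [-1,0.0535,-0.12,0.215,0,1.14,0]
    - [-1,0.0535,-0.12,0.215,0,1.14,0]
    - [-1,0.0535,-0.08,0.215,0,1.14,0]
    - [-1,0.0535,-0.045,0.215,0,1.14,0]
    - [-1,0.0535,-0.03,0.215,0,1.14,0]

```text
clock: 9.25
eef_pos: [544.2, 88.8, 71.6]
tcp_rot: [-1.573, 0.003, -0.327]
contact_force: [-0.5, 0.1, -0.5]
opening: 0.47
```

```bash
python3 - <<'E'
from h import *
import json
s=r.sense();im=r.grab_frame("wrist")
json.dump({k:np.array(s[k]).tolist() for k in('eef_pos','tcp_rot')},open("s3.json","w"))
im=cv2.cvtColor(im,cv2.COLOR_RGB2BGR)
sc=cv2.cvtColor(r.grab_frame("scene"),cv2.COLOR_RGB2BGR)
c=cv2.resize(im,(784,588),interpolation=2)
c[368:588,:240]=cv2.resize(sc[220:340,250:381],(240,220),interpolation=2)
cv2.imwrite("pics/w3.png",c)
L=lambda x,y,z:[534+.3206*x-.9472*y,52.7+.9472*x+.3206*y,z]
print(s['eef_pos'],s['tcp_rot'],proj("wrist",[L(110,30,22),L(110,-30,22),L(70,30,22),L(70,-30,22),L(127,30,30)],s)*1.53)
E
```

```text
[544.22737396  88.83400012  71.64942834] [-1.57260469  0.00281219 -0.32657236] [[328.05790838 167.02723591]
 [465.11612841 166.94173519]
 [331.56005842 257.08508495]
 [461.01011458 257.05863435]
 [323.54737565 123.2535817 ]]
```

View pics/w3.png

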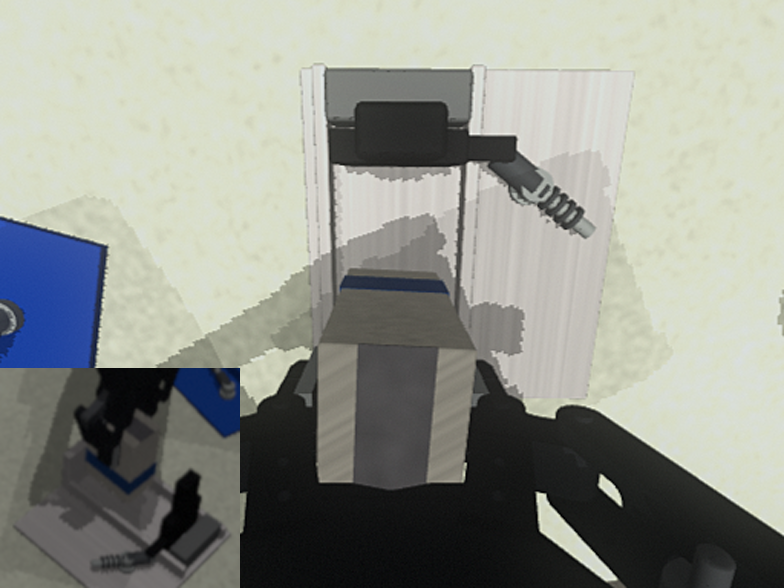

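```bash
python3 - <<'E'
from h import *
import json
s=json.load(open("s3.json"))
p=ray("wrist",np.array([[348,271],[443,271]])/1.53125,27.4,s)[:,:2]-[534,52.7]
print(p@np.array([[.3206,-.9472],[.9472,.3206]]))
s=r.sense();print(s['eef_pos'],s['clock'])
E
```

```text
[[ 64.71093447  22.1191185 ]
 [ 64.70473027 -21.02770118]]
[544.71695965  89.25738244  72.18727022] 9.35
```

Call:
servo_tool:
  motion:
    - [-1,0,0.008,0,0,0,0]
    - [-1,0,0.014,0,0,0,0]
    - [-1,0,0.018,0,0,0,0]
    - [-1,0,0.018,0,0,0,0]

```text
clock: 9.85
eef_pos: [545.9, 90.5, 55.2]
tcp_rot: [-1.571, 0.0, -0.326]
contact_force: [0.2, -0.0, -0.2]
opening: 0.475
```

Call:
servo_tool:
  motion:
    - [-1,0,0.002,0,0,0,0]
    - [-1,0,0.004,0,0,0,0]
    - [-1,0,0.005,0,0,0,0]
    - [-1,0,0.005,0,0,0,0]

```text
clock: 10.35
eef_pos: [545.9, 90.4, 50.3]
tcp_rot: [-1.571, 0.0, -0.326]
contact_force: [-0.7, -0.3, 0.0]
opening: 0.478
```

Call:
servo_tool:
  motion:
    - [-1,0,0.001,0,0,0,0]
    - [-1,0,0.001,0,0,0,0]

```text
clock: 10.6
eef_pos: [546.0, 90.4, 50.2]
tcp_rot: [-1.571, -0.0, -0.326]
contact_force: [-4.1, -0.8, 12.1]
opening: 0.468
```

Call:
servo_tool:
  motion:
    - [-0.5,0,0,0,0,0,0]
    - [0.2,0,0,0,0,0,0]
    - [1,0,0,0,0,0,0]
    - [1,0,0,0,0,0,0]
    - [1,0,-0.02,0,0,0,0]
    - [1,0,-0.06,0,0,0,0]
    - [1,0,-0.1,0,0,0,0]
    - [1,0,-0.13,0,0,0,0]
    - [1,0.0015,-0.13,0.04,0,0,0]
    - [1,0.0015,-0.13,0.085,0,0,0]
    - [1,0.0015,-0.13,0.085,0,0,0]

```text
clock: 11.98
eef_pos: [575.4, 172.8, 179.2]
tcp_rot: [-1.57, -0.001, -0.324]
contact_force: [0.5, -0.4, -0.1]
opening: 1.002
```

```bash
python3 - <<'E'
from h import *
s=r.sense();im=r.grab_frame("wrist")
im=cv2.cvtColor(im,cv2.COLOR_RGB2BGR)
sc=cv2.cvtColor(r.grab_frame("scene"),cv2.COLOR_RGB2BGR)
c=cv2.resize(im,(784,588),interpolation=2)
c[368:588,:240]=cv2.resize(sc[220:340,250:381],(240,220),interpolation=2)
cv2.imwrite("pics/w4.png",c)
print(s['eef_pos'],s['tcp_rot'])
E
```

```text
[575.35104078 172.80622138 179.24603202] [-1.56979759e+00 -5.73686032e-04 -3.23554202e-01]
```

View pics/w4.png

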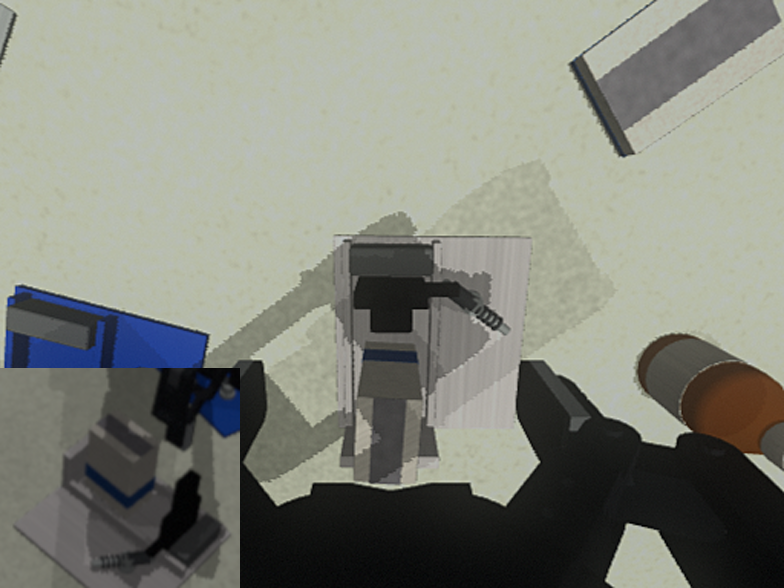

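Call:
servo_tool:
  motion:
    - [1,0,0.0,0,0,0,0]
    - [1,0,0.04,0,0,0,0]
    - [1,0,0.08,0,0,0,0]
    - [1,0,0.105,0,0,0,0]
    - [1,0,0.115,0,0,0,0]
    - [1,0,0.115,0,0,0,0]
    - [-1,0,0.115,0,0,0,0]
    - [-1,0,0.115,0,0,0,0]
    - [-1,0,0.115,0,0,0,0]
    - [-1,0,0.115,0,0,0,0]
    - [-1,0,0.115,0,0,0,0]
  grip_force: 40

```text
clock: 13.45
eef_pos: [574.7, 170.6, 64.9]
tcp_rot: [-1.57, -0.0, -0.326]
contact_force: [-1.8, -0.3, 5.7]
opening: 0.271
```

Call:
servo_tool:
  motion:
    - [-1,0,0,-0.006,0,0,0]
    - [-1,0,0,-0.012,0,0,0]
    - [-1,0,0,-0.018,0,0,0]
    - [-1,0,0,-0.024,0,0,0]
    - [-1,0,0,-0.03,0,0,0]
    - [-1,0,0,-0.035,0,0,0]
    - [-1,0,0,-0.039,0,0,0]
    - [-1,0,0,-0.042,0,0,0]
    - [-1,0,0,-0.044,0,0,0]
    - [-1,0,0,-0.045,0,0,0]
    - [-1,0,0,-0.046,0,0,0]
    - [-1,0,0,-0.046,0,0,0]

```text
clock: 14.95
eef_pos: [559.2, 125.9, 64.9]
tcp_rot: [-1.572, 0.001, -0.326]
contact_force: [-4.4, -5.6, 9.2]
opening: 0.275
```

Call:
servo_tool:
  motion:
    - [-1,0,0,-0.001,0,0,0]
    - [-1,0,0,-0.002,0,0,0]
    - [-1,0,0,-0.003,0,0,0]
    - [-1,0,0,-0.003,0,0,0]

```text
clock: 15.45
eef_pos: [558.3, 123.4, 64.9]
tcp_rot: [-1.572, 0.001, -0.326]
contact_force: [-4.4, -4.4, 9.4]
opening: 0.277
```

Travel is now 0.095 − 0.050 = 0.045. I'll open, rise and check.

Call:
servo_tool:
  motion:
    - [-0.3,0,0,0,0,0,0]
    - [0.1,0,0,0,0,0,0]
    - [0.6,0,0,0,0,0,0]
    - [1,0,0,0,0,0,0]
    - [1,0,0,0,0,0,0]
    - [1,0,-0.03,0,0,0,0]
    - [1,0,-0.08,0,0,0,0]
    - [1,0,-0.12,0.0,0,0,0]
    - [1,0,-0.12,0.05,0,0,0]
    - [1,0,-0.12,0.05,0,0,0]
    - [1,0,-0.12,0.05,0,0,0]

```text
clock: 16.82
eef_pos: [574.3, 171.2, 183.8]
tcp_rot: [-1.572, 0.001, -0.325]
contact_force: [1.0, 1.1, -0.1]
opening: 0.998
```

```bash
python3 - <<'E'
from h import *
import json
s=r.sense();im=r.grab_frame("wrist")
json.dump({k:np.array(s[k]).tolist() for k in('eef_pos','tcp_rot')},open("s5.json","w"))
im=cv2.cvtColor(im,cv2.COLOR_RGB2BGR)
sc=cv2.cvtColor(r.grab_frame("scene"),cv2.COLOR_RGB2BGR)
c=cv2.resize(im,(784,588),interpolation=2)
c[368:588,:240]=cv2.resize(sc[220:340,250:381],(240,220),interpolation=2)
cv2.imwrite("pics/w5.png",c)
L=lambda x,y,z:[534+.3206*x-.9472*y,52.7+.9472*x+.3206*y,z]
print(s['eef_pos'],s['contact_force'],s['clock'],proj("wrist",[L(60,20,96),L(60,-20,96),L(0,20,96),L(0,-20,96),L(60,12,100),L(74,12,100)],s).round(1)*1.53)
E
```

```text
[574.26587428 171.19201682 183.7559487 ] [ 0.98560088  1.05534018 -0.07712957] 16.825 [[358.632 402.39 ]
 [423.81  402.543]
 [360.468 484.704]
 [421.821 484.704]
 [371.331 405.909]
 [371.178 384.948]]
```

View pics/w5.png

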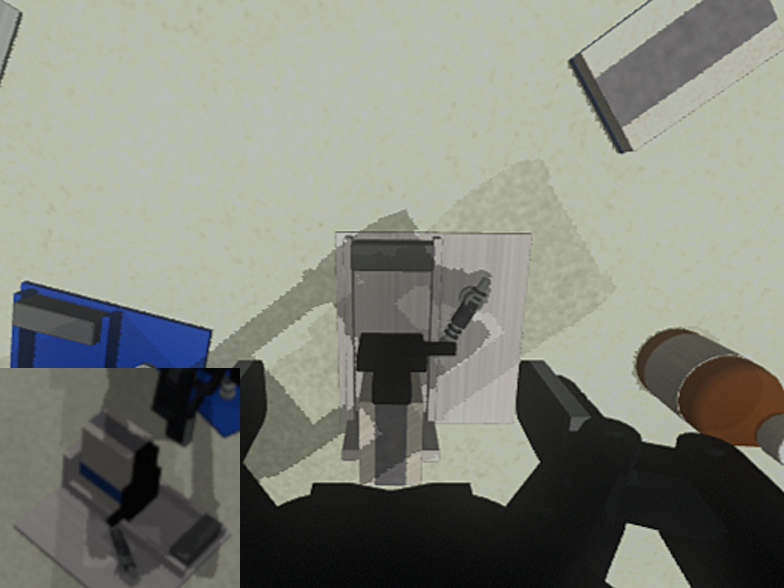

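The wrist view shows the carton upright and straight: its top's rear edge is at row ~403 (predicted 402 for x = 60 mm), columns 360–422. The pusher is shut against it.

```bash
python3 -c "
from rig import r
print(r.sense()['contact_force'],r.sign_off())"
```

```text
the job is handed in; nothing more can be done
[-0.34517403  0.69348861  0.30287607] None
```

The feed lane is refilled and the job was handed in at about 16.9 s. I gripped the aluminium lane's pusher, pulled it back 95 mm and released it. A later picture showed it staying back against the end stop. I stood the mid-sized carton on the lane floor at x ≈ 36 mm and let go. Then I drew the pusher forward by its handle, past its snap-over point and onto the carton, and released it.

**Last checks:**
- **Carton:** the final wrist picture showed it upright and lengthwise in the lane. Its rear top edge was within about 1 pixel of where a carton centred at x = 30 mm should appear.
- **Pusher:** it was shut against the carton. Its travel was about 45 mm, worked out from how far the tool moved.
- **Robot:** it was clear of everything, with the contact force near zero.
- **Failures:** no check failed or disagreed, and I viewed 8 pictures in all.

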